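# Stop the conductor test and put up the bench guard

### The arm

A 6-joint arm with a two-finger parallel gripper is mounted at the origin on the work surface. World frame = base frame: x ahead of the robot, y to its left, z up, the work surface at z = 0. Lengths are in mm, angles in rad, forces in N, time in s.
With the tool pointing down it reaches from about 350 to 775 mm from the base axis. Payload 7.3 kg.
Tool frame: the origin (TCP) lies at the very end of the fingers, on their centre line; the grasp point (between the pads) lies 19 mm behind it; z points along the fingers, y is the line along which they close (so a half turn about z gives the same grasp; the last joint's range is limited). The gripper opens to 92 mm and grips with 3 to 60 N. Pads are 19 mm wide; open, the fingers measure 130 mm over their backs; the gripper's body (75 mm by 190 mm) begins 47 mm behind the grasp point.
Start: joints at [0.986, 0.342, 1.524, -0, 1.275, -0.146], TCP at [223.038, 475.291, 194.441] pointing down, gripper open.
Joint ranges: [-2.53, 2.53], [-0.77, 2.02], [0.04, 2.7], [-1, 4.14], [0.28, 2.66], [-3.11, 3.11]. Speed limits (rad/s): [2.57, 2.57, 3.14, 3.14, 3.14, 3.14].

### API

Orientations are given as [roll, pitch, yaw] about the fixed x, y, z axes, in that order (R = Rz(yaw) Ry(pitch) Rx(roll)).
In Python, from plant import bot gives the robot as it stands.
- The arm moves only by the tool apply_moves, never from a script. Its argument "motion" is text: rows parted by semicolons, each of 4 numbers parted by spaces: the shift along the tool's x, y, z in m, then the turn about the tool's z in degrees. A call has 1 to 8 rows; each row shifts and turns the commanded pose from where the row before left it, along the tool's axes as they then stand; what a row does not reach is not made up. A row lasts 1/8 s, in which the tool goes at most 62.5 mm and 10.7 degrees, less where a joint would pass 70% of its speed; a pose out of reach is approached as far as the arm can. A call with a gripper value outside its range is refused whole. "fingers" is the opening, from -1 (shut) to 1 (fully open), set as the call begins (left out, the last holds). The fingers move at their own pace and stop on an object; the grip force is fixed at half the most. Time passes only in rows, so rows that do not move let the fingers close. It gives the time, the measured TCP pose, the force, the opening and the grip force at its end, in the units of the state.
- bot.get_obs(): the state, without advancing time (a new reading comes with each control period).
- bot.capture(name): name is "scene" or "top" or "wrist"; returns a dict with "img" (420x560x3 uint8, blue, green, red), "range_z" (420x560 float32, mm along the optical axis (not along the pixel's ray), 0 where there is no reading), "fx", "fy", "cx", "cy" (pixels), "world_from_camera" (4x4, takes a point from camera to world coordinates); the wrist camera has in their place "mount" (4x4, takes a point from camera to tool coordinates, whose origin is the TCP and whose axes are the flange's). Camera axes: x right, y down, z forward; pixel columns grow to the right and rows downward; lengths in mm; the calibration is good to about 2 mm. A picture is of the moment at which its call begins: read the wrist's pose just before it.
- bot.close_job(): hands the job in; it is judged then, once.
Trained networks look in a picture, given as the dict that the camera call returned (one of the last four; its "shot" number tells which), for a name from the list of things; names that differ only in an ending like _2 or _b are one class to them, and where a whole thing is asked for, a point or a joint stands for the part that bears it (a point fixed in the world has none). Each returns a list of dicts, best first, with "p" (0 to 1); they miss things now and then, are a little off and sometimes report something else, mostly with a low value. They report only what shows in the picture. A call takes as long as a camera call.
- bot.cut_out(picture, thing): "pixels" (420x560 bool, what is visible of it) and "point" ([column, row] in pixels, amid what is visible of it).
The state is a dict: "time": time; "joint_positions": joint angles; "dq": joint speeds; "tau": joint torques, N m; "tool_pos": TCP position; "tcp_rot": TCP orientation; "contact_force": force on the tool from outside, world axes, zero at the start; "moment": the same for the moment, N m; "grip_width": finger opening in mm; "finger_force": force on a finger pad.
Only numpy, scipy, OpenCV 4.12 (cv2) and the standard library are available. Lean on these libraries where they do the work, as an engineer would, in place of code of your own. Each camera call takes 0.05 s, during which the arm holds its last target. There are 200 camera calls.

### The job

Press the wide mushroom-headed stop button all the way down and let go, then push the lowered clear guard of the conductor test rig up by its round front bar, past its balance point, so that it stays raised on its own with the robot clear of it. Only press and push with the fingers: do not grip the bar and do not fling the guard up. Leave the narrow start button and the things lying on the bench alone.

Things in the scene. Friction and masses are not known exactly. Their poses are not given: they have to be found in the camera images.
- stop_top (a point): centre of the top face of the stop button: a black mushroom head 44 mm across and 11 mm thick on a narrower stem, upright on a fixed grey box (72 x 72 mm, 45 mm high, one of two alike boxes). Its top is 71 mm above the bench when released; it is pressed straight down.
- stop (a joint): travel of the stop button: 0 released, 0.006 m fully down. Springs back; begins to yield at about 1.5 N and is fully down at about 5 N.
- start_top (a point): centre of the top face of the start button, which must not be pressed: a plain black pin 20 mm across standing 26 mm proud of the other grey box (same box, same height as the stop button). The two boxes may stand either way round, one left and one right.
- start (a joint): travel of the start button: 0 released, 0.006 m fully down; same spring as the stop button.
- guard_bar (a point): middle of the guard's push bar: round level aluminium bar, 18 mm across, 190 mm long (point y), at the guard's free end nearest the robot, 210 mm up when lowered, open below. From it a 4 mm clear panel between two side bars slopes down (by 30 deg when lowered) to the hinge (point x axis). The side bars rest on posts 50 mm behind the bar, 85 mm off the middle.
- guard_hinge (a point): middle of the guard's level hinge axis, fixed, 100 mm above the bench, 220 mm from the middle of the bar and on the side away from the robot. The steel counterweight (44 mm across, 50 mm long) sits on a short crank behind it. The rig is fixed; it may be turned up to 0.3 rad either way.
- guard (a joint): angle of the guard: 0 lowered (sloping 30 deg, bar 210 mm up), grows as the bar swings up and away from the robot about the hinge, 0.95 fully raised on its stop (nearly upright, bar 319 mm up). Below the balance point at about 0.5 it falls back, above it goes on to the stop by itself and stays. The bar needs a push of about 1 to 2 N; the hinge is damped.
- jar: loose jar, 48 mm across, 60 mm high, upright; origin at the centre of its underside. Not to be moved.
- screwdriver: loose screwdriver, 140 mm long, lying on the bench; not to be moved.
- calculator: loose grey calculator 130 x 75 x 16 mm lying on the bench; origin at the centre of its underside. Not to be moved.

How it is judged:
By the outcome, as a careful person would: the job done as asked, in the order asked, and still so for the second after the job is handed in, with the robot touching nothing.
It also fails if it takes over 51 s, if anything falls off the work surface, if the arm or the gripper's body presses on something with over 40 N, if the wrist force passes 120 N, or if a joint passes its speed limit or range.

## Working session

There is one attempt and no reset: what is moved stays moved. The work goes in short steps, Python scripts to look and compute and a tool call to move; the robot and the scene stay as the last step left them, time stands still between calls to the robot, and variables do not carry over. Pictures are saved under pics/ and viewed, at most 10 in all, crops included, and the job is handed in when it is done.

Besides the shell and the picture viewer there is one more tool, called after ">>>" as name(argument=value, ...), one argument or row to a line, values as JSON. apply_moves: Moves the arm, as the interface text tells. Its arguments: {"type":"object","properties":{"motion":{"type":"string"},"fingers":{"type":"number"}},"required":["motion"]}

```bash
mkdir -p pics; cat > h.py <<'E'
import numpy as np, cv2
from plant import bot
def pts(c,mask=None):
    z=c["range_z"]; v,u=np.nonzero((z>0) if mask is None else (mask&(z>0)))
    d=z[v,u]; p=np.stack([(u-c["cx"])/c["fx"]*d,(v-c["cy"])/c["fy"]*d,d,np.ones_like(d)])
    return (c["world_from_camera"]@p)[:3].T
E
python3 - <<'E'
from h import *
o=bot.get_obs(); print(o["time"],o["tool_pos"],o["tcp_rot"],o["grip_width"])
ims=[]
for n in["scene","top"]:
    c=bot.capture(n); cv2.imwrite(f"pics/{n}.png",c["img"])
    print(n,np.round(c["world_from_camera"],2).tolist())
    for t in["stop_top","start_top","guard_bar","guard","jar","screwdriver","calculator"]:
        for r in bot.cut_out(c,t)[:2]:
            P=pts(c,r["pixels"])
            if len(P): print(t,round(r["p"],2),np.round(r["point"]),len(P),"med",np.median(P,0).round(),"lo",np.percentile(P,3,axis=0).round(),"hi",np.percentile(P,97,axis=0).round())
E
```

```text
0.0 [222.76122195 474.8901513  193.75652944] [-3.14008852e+00 -2.08335648e-04  2.70282064e+00] 91.69127999725134
scene [[-0.24, 0.73, -0.64, 1306.43], [0.97, 0.18, -0.17, 111.09], [-0.01, -0.66, -0.75, 1019.09], [0.0, 0.0, 0.0, 1.0]]
stop_top 0.46 [391. 216.] 142 med [412. 242.  71.] lo [389. 224.  63.] hi [429. 261.  75.]
start_top 0.41 [226. 184.] 41 med [ 389. -293.   69.] lo [ 377. -303.   53.] hi [ 396. -286.   73.]
guard_bar 0.57 [321. 255.] 5863 med [674.  70. 160.] lo [581. -22. 104.] hi [835. 152. 218.]
guard 0.7 [323. 254.] 5790 med [672.  71. 160.] lo [580. -23. 103.] hi [834. 153. 217.]
jar 0.49 [359. 215.] 150 med [411. 147.  58.] lo [389. 121.  12.] hi [426. 159.  64.]
screwdriver 0.6 [280. 214.] 94 med [ 432. -110.   23.] lo [ 420. -131.   12.] hi [437. -87.  28.]
calculator 0.59 [192. 192.] 631 med [ 408. -422.   16.] lo [ 341. -460.    7.] hi [ 463. -386.   21.]
calculator 0.51 [320. 252.] 5881 med [673.  70. 160.] lo [578. -22. 102.] hi [835. 153. 218.]
top [[-0.02, -0.99, 0.17, 385.3], [-1.0, 0.02, -0.02, -64.02], [0.02, -0.17, -0.99, 1317.75], [0.0, 0.0, 0.0, 1.0]]
stop_top 0.7 [203. 178.] 5582 med [662.  70. 167.] lo [574. -23. 104.] hi [815. 149. 219.]
stop_top 0.54 [135. 295.] 255 med [406. 243.  71.] lo [388. 226.  66.] hi [425. 262.  77.]
start_top 0.56 [363. 297.] 38 med [ 381. -294.   72.] lo [ 376. -301.   68.] hi [ 388. -286.   76.]
guard_bar 0.95 [202. 174.] 5734 med [663.  70. 166.] lo [573. -23. 103.] hi [818. 150. 219.]
guard 0.77 [201. 177.] 5897 med [665.  71. 165.] lo [574. -24.  83.] hi [819. 155. 219.]
jar 0.54 [182. 294.] 332 med [402. 133.  60.] lo [382. 116.  16.] hi [423. 154.  65.]
screwdriver 0.68 [280. 282.] 304 med [421. -98.  23.] lo [ 409. -131.   13.] hi [434. -51.  30.]
calculator 0.65 [410. 290.] 1589 med [ 395. -423.   16.] lo [ 334. -459.   10.] hi [ 455. -387.   22.]
```

View pics/scene.png

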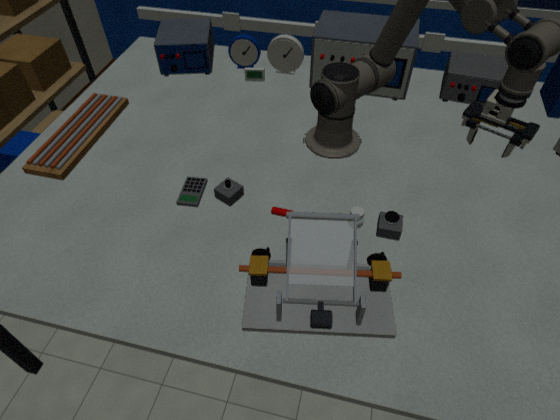

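View pics/top.png

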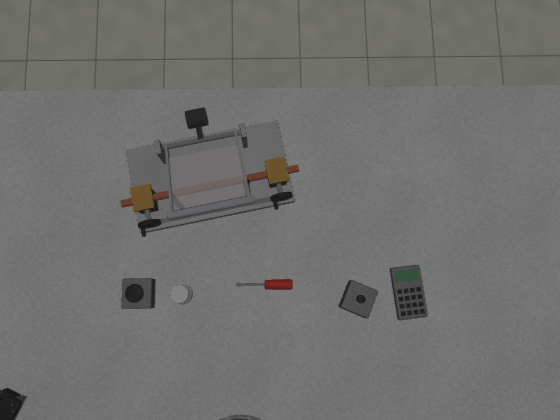

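Top view: the stop mushroom is at (135,293), the jar at (181,294) and the start pin at (361,298). The guard bar runs from (168,212) to (250,200). The networks agree except for one false "stop_top" on the guard. Next I'll fit the bar axis.

```bash
cat >> h.py <<'E'
def bar(c):
    r=bot.cut_out(c,"guard_bar")[0]; P=pts(c,r["pixels"]); return P
def go(o,t,yaw=None):
    from scipy.spatial.transform import Rotation as R
    M=R.from_euler("xyz",o["tcp_rot"]).as_matrix()
    return (M.T@(np.array(t)-o["tool_pos"])).round(1)
E
python3 - <<'E'
from h import *
c=bot.capture("top"); P=bar(c)
for lo in(205,212):
    Q=P[(P[:,2]>lo)&(P[:,0]<640)]
    l=cv2.fitLine(Q[:,:2].astype(np.float32),cv2.DIST_HUBER,0,.01,.01).ravel()
    print(len(Q),l,Q.min(0),Q.max(0),np.median(Q,0))
c2=bot.capture("top"); r=[r for r in bot.cut_out(c2,"stop_top") if r["pixels"].sum()<1000][0]
S=pts(c2,r["pixels"]); S=S[S[:,2]>66]; print("stop",cv2.minEnclosingCircle(S[:,:2].astype(np.float32)),S.mean(0))
o=bot.get_obs(); print(o["tool_pos"],o["tcp_rot"],go(o,[407,243,130]))
E
```

```text
810 [ 1.8406501e-01 -9.8291409e-01  5.8434937e+02  4.6965862e+01] [560.63883847 -45.51415385 205.00557481] [630.24278335 138.98545674 225.3594024 ] [585.57390178  46.82943086 216.89305291]
651 [ 1.8604544e-01 -9.8254114e-01  5.8275659e+02  4.7785332e+01] [560.63883847 -45.51415385 212.07750081] [613.00053959 138.98545674 225.3594024 ] [582.92210408  49.40435874 217.74117806]
stop ((406.39666748046875, 244.01217651367188), 21.177818298339844) [406.19006949 243.12244979  71.6402764 ]
[223.0364057  475.30145884 194.4513681 ] [3.14145542e+00 1.15362714e-05 2.70280338e+00] [-265.2 -132.1   64.4]
```

>>> apply_moves(
  motion="-0.038 -0.019 0.009 0;-0.038 -0.019 0.009 0;-0.038 -0.019 0.009 0;-0.038 -0.019 0.009 0;-0.038 -0.019 0.009 0;-0.038 -0.019 0.009 0;-0.037 -0.018 0.010 0;0 0 0 0",
  fingers=-1,
)

```text
time: 2.0
tool_pos: [407.9, 241.3, 129.9]
tcp_rot: [-3.141, -0.0, 2.699]
contact_force: [-0.6, 1.2, 0.2]
grip_width: 16.4
finger_force: 0.0
```

>>> apply_moves(
  motion="0 0 0 -9;0 0 0 -9;0 0 0 -9;0 0 0 -9;0 0 0 0",
)

```text
time: 2.62
tool_pos: [406.4, 244.0, 130.7]
tcp_rot: [3.141, 0.0, -2.953]
contact_force: [-0.1, 0.4, -0.2]
grip_width: 0.2
finger_force: 0.0
```

```bash
python3 - <<'E'
from h import *
from scipy.spatial.transform import Rotation as R
o=bot.get_obs(); c=bot.capture("wrist"); cv2.imwrite("pics/w1.png",c["img"])
T=np.eye(4);T[:3,:3]=R.from_euler("xyz",o["tcp_rot"]).as_matrix();T[:3,3]=o["tool_pos"]
c["world_from_camera"]=T@c["mount"]
print(o["tool_pos"],o["tcp_rot"],o["grip_width"],o["contact_force"])
for r in bot.cut_out(c,"stop_top")[:3]:
    S=pts(c,r["pixels"]);print(r["p"],r["point"],len(S))
    if len(S):
        S=S[S[:,2]>64];print(cv2.minEnclosingCircle(S[:,:2].astype(np.float32)),np.median(S,0))
print(go(o,[406.3,243.5,75]))
E
```

```text
[406.38277768 244.04279844 130.71288145] [ 3.14118460e+00  3.39692403e-04 -2.95256192e+00] 0.22940732776738562 [-0.06462195  0.42342971 -0.22729071]
0.8 [272.0, 209.4] 2364
((409.553466796875, 244.43467712402344), 21.909576416015625) [407.92371829 244.21555233  71.75773848]
[ 0.2 -0.5 55.7]
```

View pics/w1.png

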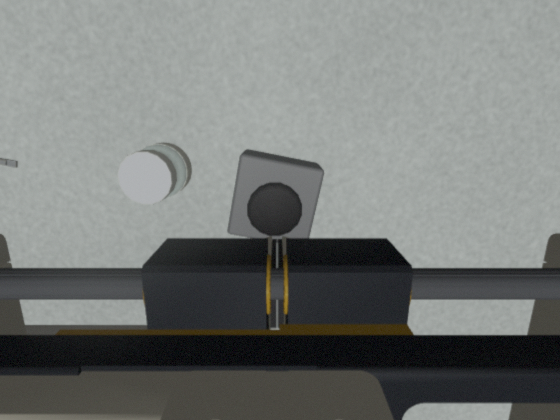

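The wrist view shows the mushroom head at (274,209), directly under the closed fingers, with the jar well clear at (150,177). Now I'll press.

>>> apply_moves(
  motion="-0.002 0 0.015 0;0 0 0.015 0;0 0 0.015 0;0 0 0.01 0;0 0 0.004 0;0 0 0.003 0;0 0 0.002 0;0 0 0 0",
)

```text
time: 3.72
tool_pos: [408.9, 243.6, 66.6]
tcp_rot: [3.141, 0.0, -2.952]
contact_force: [-0.7, -0.4, -1.0]
grip_width: 0.2
finger_force: 0.0
```

>>> apply_moves(
  motion="0 0 0.001 0;0 0 0 0;0 0 0 0",
)

```text
time: 4.1
tool_pos: [408.9, 243.6, 65.5]
tcp_rot: [3.142, 0.0, -2.952]
contact_force: [-0.3, -0.6, 0.4]
grip_width: 0.7
finger_force: 0.0
```

>>> apply_moves(
  motion="0 0 0.001 0;0 0 0 0;0 0 0 0",
)

```text
time: 4.47
tool_pos: [408.8, 243.6, 64.4]
tcp_rot: [3.142, 0.0, -2.952]
contact_force: [-0.3, 0.4, -0.1]
grip_width: 0.4
finger_force: 0.0
```

>>> apply_moves(
  motion="0 0 0.001 0;0 0 0 0;0 0 0 0",
)

```text
time: 4.85
tool_pos: [408.8, 243.6, 63.4]
tcp_rot: [3.142, 0.0, -2.952]
contact_force: [-0.5, 0.6, 0.5]
grip_width: 0.6
finger_force: 0.0
```

```bash
python3 - <<'E'
from h import *
o=bot.get_obs();print(o["contact_force"],o["moment"],o["tau"])
c=bot.capture("scene");i=c["img"][120:280,330:470]
w=bot.capture("wrist");cv2.imwrite("pics/p2.png",np.hstack([cv2.resize(i,(400,457),interpolation=2),cv2.resize(w["img"][120:320,180:355],(400,457),interpolation=2)]))
E
```

```text
[-0.51795793  0.55075638  0.52929696] [0.08542991 0.018843   0.0190577 ] [ 6.75765023e-04 -4.08555257e+01 -1.86449754e+01 -1.63431640e-02
  8.72434932e-02  4.00508281e-05]
```

View pics/p2.png

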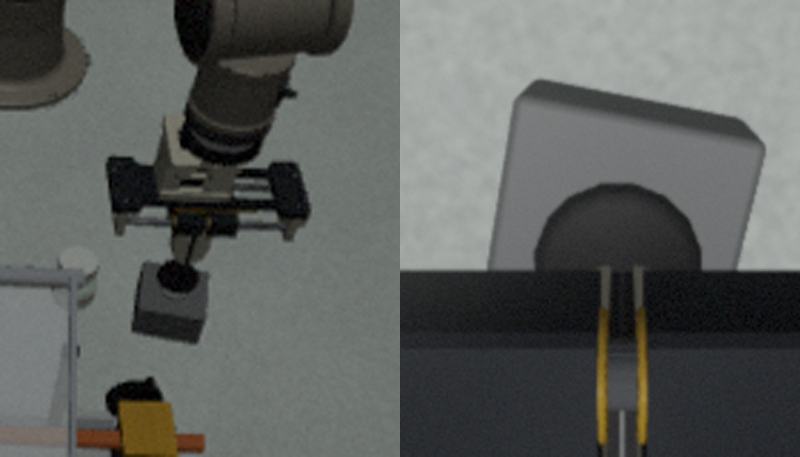

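The picture can't show whether the head went down, so I'll measure it with the wrist depth and project the TCP into the image.

```bash
cat >> h.py <<'E'
def wrist():
    from scipy.spatial.transform import Rotation as R
    o=bot.get_obs(); c=bot.capture("wrist")
    T=np.eye(4);T[:3,:3]=R.from_euler("xyz",o["tcp_rot"]).as_matrix();T[:3,3]=o["tool_pos"]
    c["world_from_camera"]=T@c["mount"]; return o,c
E
python3 - <<'E'
from h import *
o,c=wrist()
t=np.linalg.inv(c["mount"])[:3,3];print("tcp in cam",t,"px",c["fx"]*t[0]/t[2]+c["cx"],c["fy"]*t[1]/t[2]+c["cy"])
print(c["mount"].round(2).tolist())
z=c["range_z"];print(z[190:245:5,276])
P=pts(c,np.ones(z.shape,bool))
d=P-o["tool_pos"]; 
W=np.hypot(P[:,0]-407,P[:,1]-244); 
for r in (22,60): 
    Q=P[(W<r)&(P[:,2]<100)];print(r,np.histogram(Q[:,2],np.arange(40,92,2)))
r=bot.cut_out(c,"stop_top")
for k in r[:2]:
    S=pts(c,k["pixels"]);print(k["p"],k["point"],len(S),np.median(S,0),np.percentile(S,[3,97],axis=0))
E
```

```text
tcp in cam [ -1.84421094  16.52238236 202.12581421] px 273.61861015222934 232.59711809722327
[[0.0, -0.97, -0.26, 67.81], [1.0, 0.0, 0.0, 1.44], [-0.0, -0.26, 0.97, -191.13], [0.0, 0.0, 0.0, 1.0]]
[213.42018 214.79723 215.99817 190.0813  189.51382 189.92719 190.31802
 192.4466  193.11232 193.53    165.59938]
22 (array([   0,    1,  392,  338,    1,    0,    0,    0,    0,    0,    0,
          0,   18,   70,  179, 1230,  735,    0,    0,    0,    0,    0,
          0,    0,    0]), array([40, 42, 44, 46, 48, 50, 52, 54, 56, 58, 60, 62, 64, 66, 68, 70, 72,
       74, 76, 78, 80, 82, 84, 86, 88, 90]))
60 (array([  50,  203, 3053, 2075,    5,    0,    0,    0,    0,    0,    0,
          0,   18,   70,  179, 1230,  735,    0,    0,    0,    0,    0,
          0,    0,    0]), array([40, 42, 44, 46, 48, 50, 52, 54, 56, 58, 60, 62, 64, 66, 68, 70, 72,
       74, 76, 78, 80, 82, 84, 86, 88, 90]))
0.82 [272.4, 224.4] 2298 [399.64078783 242.01131935  71.65208481] [[388.70525672 224.80541807  66.84317106]
 [410.51600918 261.8871187   73.20664121]]
```

```bash
python3 - <<'E'
from h import *
o,c=wrist(); z=c["range_z"]
M=c["mount"]
for u in (262,268,272,276,280,284,290):
    col=[]
    for v in range(228,262,3):
        d=z[v,u]; p=M@[(u-c["cx"])/c["fx"]*d,(v-c["cy"])/c["fy"]*d,d,1]; col.append(tuple(p[[0,1,2]].round().astype(int).tolist()))
    print(u,col)
s=bot.capture("scene");P=pts(s);W=np.hypot(P[:,0]-408,P[:,1]-243)
Q=P[(W<30)&(P[:,2]>50)&(P[:,2]<220)];print(len(Q));print(Q[np.argsort(Q[:,2])].round()[::4].astype(int).tolist())
E
```

```text
262 [(6, -7, -9), (4, -7, -8), (2, -7, -8), (0, -7, -9), (35, -2, -106), (35, -2, -108), (35, -2, -110), (35, -2, -111), (36, -2, -114), (36, -2, -116), (35, -2, -118), (35, -2, -119)]
268 [(6, -3, -9), (4, -3, -9), (2, -3, -9), (10, -3, -34), (10, -2, -39), (10, -2, -43), (10, -2, -47), (10, -2, -50), (10, -2, -53), (33, -1, -111), (33, -1, -113), (33, -1, -115)]
272 [(6, -1, -8), (4, -1, -10), (2, -1, -9), (0, -1, -8), (9, -1, -35), (8, -1, -38), (8, 0, -43), (9, 0, -47), (8, 0, -50), (9, 0, -54), (9, 0, -57), (8, 0, -60)]
276 [(6, 1, -9), (4, 1, -9), (2, 1, -9), (0, 1, -9), (9, 1, -35), (8, 1, -38), (8, 1, -43), (8, 1, -46), (8, 1, -50), (8, 1, -53), (9, 1, -57), (8, 1, -59)]
280 [(5, 4, -8), (4, 4, -8), (2, 4, -9), (0, 4, -8), (8, 3, -34), (9, 3, -39), (9, 3, -43), (9, 3, -47), (9, 3, -50), (8, 3, -53), (8, 3, -56), (9, 3, -60)]
284 [(6, 6, -8), (4, 6, -8), (3, 6, -10), (10, 5, -35), (10, 5, -39), (10, 5, -42), (10, 5, -46), (10, 5, -50), (10, 5, -53), (33, 4, -110), (34, 3, -114), (32, 3, -113)]
290 [(6, 9, -8), (4, 9, -10), (2, 10, -8), (0, 10, -8), (36, 5, -107), (35, 5, -107)
[... 1161 characters left out ...]
0], [420, 252, 142], [408, 214, 158], [431, 250, 177], [432, 249, 182], [427, 263, 184], [427, 265, 185], [431, 232, 185], [433, 229, 186], [431, 240, 187], [432, 237, 187], [430, 246, 187], [429, 248, 190], [434, 234, 192], [436, 236, 195], [433, 236, 196], [434, 241, 198], [432, 254, 199], [433, 259, 201], [435, 237, 202], [433, 231, 203], [434, 234, 204], [418, 268, 205], [433, 244, 205], [430, 244, 206], [434, 236, 208], [436, 233, 210], [431, 254, 210], [431, 227, 211], [433, 240, 212], [428, 248, 213], [431, 237, 213], [430, 243, 214], [431, 240, 215], [434, 232, 215], [433, 253, 215], [427, 228, 216], [426, 234, 216], [428, 247, 217], [425, 263, 218], [424, 255, 219], [432, 244, 220]]
```

The depth data from both cameras shows the finger ends about 33 mm behind the reported TCP, near z≈97. So the button hasn't been touched yet, and I'll go down further, watching the force.

>>> apply_moves(
  motion="0 0 0.008 0;0 0 0.007 0;0 0 0.004 0;0 0 0 0",
)

```text
time: 5.65
tool_pos: [408.5, 243.5, 43.9]
tcp_rot: [-3.141, -0.001, -2.952]
contact_force: [-0.3, -0.2, 0.5]
grip_width: 0.4
finger_force: 0.0
```

>>> apply_moves(
  motion="0 0 0.002 0;0 0 0.002 0;0 0 0 0",
)

```text
time: 6.02
tool_pos: [408.8, 243.6, 40.4]
tcp_rot: [3.142, -0.0, -2.952]
contact_force: [1.2, 0.4, -0.1]
grip_width: 0.5
finger_force: 0.0
```

>>> apply_moves(
  motion="0 0 0.002 0;0 0 0 0",
)

```text
time: 6.28
tool_pos: [409.0, 243.7, 38.5]
tcp_rot: [3.141, 0.0, -2.952]
contact_force: [-0.3, 0.2, 1.3]
grip_width: 0.4
finger_force: 0.8
```

>>> apply_moves(
  motion="0 0 0.002 0;0 0 0 0",
)

```text
time: 6.52
tool_pos: [409.0, 243.7, 36.5]
tcp_rot: [3.141, 0.0, -2.952]
contact_force: [0.5, 1.1, 3.0]
grip_width: 0.5
finger_force: 1.4
```

>>> apply_moves(
  motion="0 0 0.002 0;0 0 0.002 0;0 0 0 0",
)

```text
time: 6.9
tool_pos: [409.1, 243.7, 32.9]
tcp_rot: [3.141, 0.001, -2.952]
contact_force: [-0.7, -1.4, 8.5]
grip_width: 0.6
finger_force: 4.2
```

>>> apply_moves(
  motion="0 0 0.001 0;0 0 0 0",
)

```text
time: 7.15
tool_pos: [409.1, 243.7, 32.7]
tcp_rot: [3.141, 0.001, -2.952]
contact_force: [-3.4, -1.9, 17.8]
grip_width: 0.7
finger_force: 8.7
```

The button bottomed out at 18 N. Now I'll release it, go up and move in front of the bar. With the tip offset, TCP z≈148 puts the tips about 30 mm below the bar's centre.

>>> apply_moves(
  motion="0 0 -0.01 0;0 0 -0.035 0;0 0 -0.035 0;0 0 -0.036 0;0 0 0 0",
)

```text
time: 7.78
tool_pos: [410.1, 244.1, 149.6]
tcp_rot: [3.141, 0.005, -2.952]
contact_force: [-0.6, -0.7, -0.1]
grip_width: 0.7
finger_force: 0.0
```

>>> apply_moves(
  motion="-0.012 -0.038 0 0;-0.012 -0.038 0 0;-0.012 -0.038 0 0;-0.012 -0.038 0 0;-0.013 -0.037 0 0;-0.013 -0.037 0 0;0 0 0 0",
)

```text
time: 8.65
tool_pos: [524.3, 33.5, 145.7]
tcp_rot: [3.141, -0.002, -2.955]
contact_force: [-1.3, 0.5, -0.2]
grip_width: 0.9
finger_force: 0.0
```

```bash
python3 - <<'E'
from h import *
o,c=wrist(); print(o["tool_pos"],o["tcp_rot"],o["contact_force"])
P=pts(c,np.ones((420,560),bool)); d=P-o["tool_pos"]; a=np.array([.982,.188]);s=d[:,:2]@a;l=d[:,:2]@[-.188,.982]
for n,m in(("fing",(abs(l)<12)&(abs(s)<25)&(P[:,2]<260)),("bar",(abs(l)<70)&(s>25)&(s<120)&(P[:,2]>190)&(P[:,2]<235))):
    if m.sum(): print(n,m.sum(),np.percentile(s[m],[2,50,98]),np.percentile(P[m,2],[2,50,98]))
s=bot.capture("scene");t=bot.capture("top")
b=bot.cut_out(t,"stop_top");
for r in b[:3]:
    if r["pixels"].sum()<1000: print("stop z",np.median(pts(t,r["pixels"])[:,2]))
cv2.imwrite("pics/p3.png",np.hstack([cv2.resize(s["img"][100:340,220:430],(420,480)),cv2.resize(c["img"],(375,480))]))
E
```

```text
[524.27963838  33.47073353 145.74872539] [ 3.14130381e+00 -2.20738019e-03 -2.95536059e+00] [-1.26207945  0.53440604 -0.2408312 ]
fing 2011 [-23.74947163  -4.56755949  23.06266962] [ -0.3752896    1.76559408 249.70041959]
bar 396 [56.01172536 58.61019788 61.07984165] [214.92929212 217.90015677 219.5825242 ]
stop z 71.73347640355519
```

View pics/p3.png

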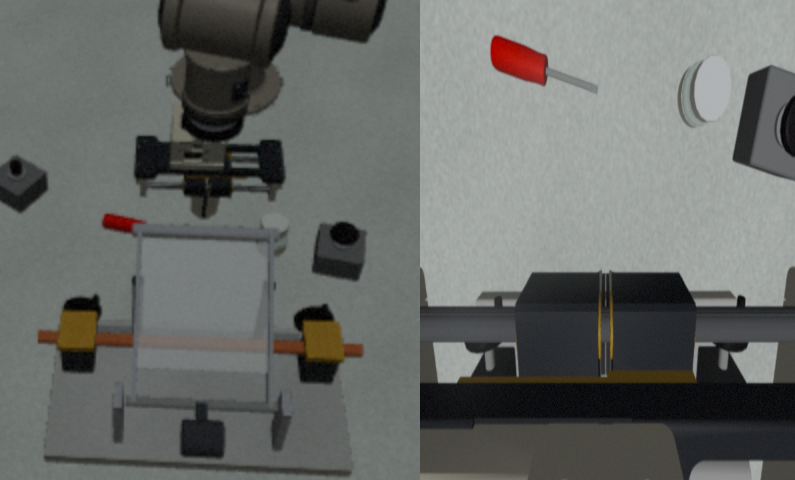

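The bar is level and centred about 59 mm ahead. The stop button is back at z≈71.7, so it has released. Next I'll approach until contact.

>>> apply_moves(
  motion="-0.012 0 0 0;-0.012 0 0 0;-0.01 0 0 0;-0.003 0 0 0;-0.003 0 0 0;-0.003 0 0 0;0 0 0 0",
)

```text
time: 9.72
tool_pos: [566.2, 43.6, 147.4]
tcp_rot: [3.141, -0.0, -2.952]
contact_force: [-0.2, -0.7, -0.6]
grip_width: 0.8
finger_force: 0.2
```

>>> apply_moves(
  motion="-0.003 0 -0.002 0;-0.003 0 -0.003 0;-0.003 0 -0.004 0;-0.003 0 -0.004 0;0 0 0 0",
)

```text
time: 10.35
tool_pos: [574.0, 45.2, 161.2]
tcp_rot: [3.141, -0.008, -2.952]
contact_force: [-16.7, -4.6, 10.8]
grip_width: 0.4
finger_force: 9.3
```

```bash
python3 - <<'E'
from h import *
o=bot.get_obs();print(o["tool_pos"],o["contact_force"],o["moment"])
s=bot.capture("scene"); P=bar(s); Q=P[(P[:,0]<680)]
print(np.percentile(Q,[1,2,50,98,99.5],axis=0))
top=P[np.argsort(-P[:,2])[:40]];print(top.mean(0))
o,c=wrist()
cv2.imwrite("pics/p4.png",np.hstack([cv2.resize(s["img"][140:300,270:370],(400,600),interpolation=2),cv2.resize(c["img"][220:420,210:343],(400,600),interpolation=2)]))
E
```

```text
[574.04697504  45.15649674 161.21080966] [-16.71836596  -4.61531993  10.79938702] [-5.01450243e-01  2.59281644e+00  1.77336897e-03]
[[420.2474084  -35.26967652   0.92529355]
 [573.73862197 -29.9306046  156.16518446]
 [634.49502863  64.5580913  196.6531814 ]
 [678.21926404 144.1758274  232.51683647]
 [679.52594633 148.81470494 233.70419801]]
[593.53587703  60.27509737 233.87972983]
```

View pics/p4.png

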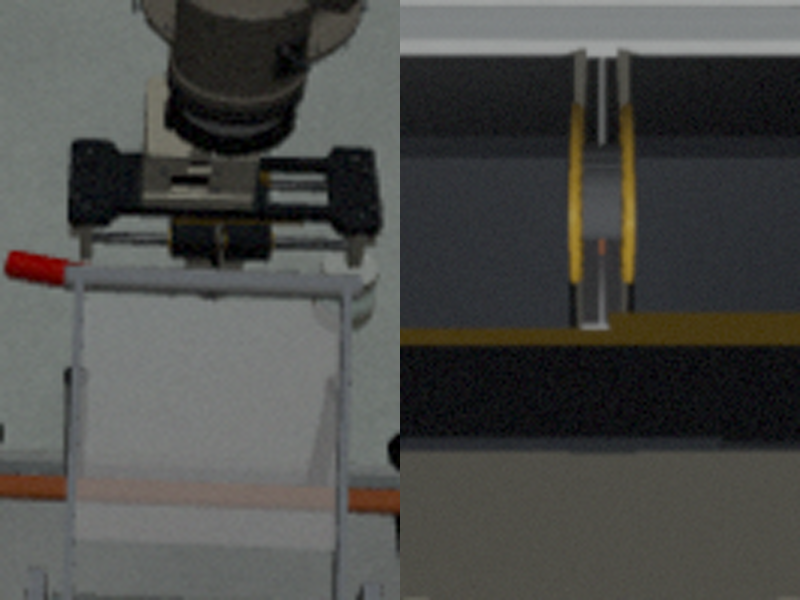

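The guard is rising (bar top at 234 mm), but friction on the fingers is loading it because the bar rises faster than the tool. I'll lift a little faster than the bar so friction helps instead.

>>> apply_moves(
  motion="0.001 0 -0.003 0;0 0 -0.004 0;0 0 0 0",
)

```text
time: 10.88
tool_pos: [577.1, 45.7, 167.9]
tcp_rot: [-3.141, 0.0, -2.952]
contact_force: [-3.2, -0.6, 0.6]
grip_width: 0.3
finger_force: 1.7
```

>>> apply_moves(
  motion="-0.002 0 -0.005 0;-0.003 0 -0.006 0;-0.003 0 -0.005 0;-0.003 0 -0.005 0;0 0 0 0",
)

```text
time: 11.5
tool_pos: [588.4, 47.8, 189.0]
tcp_rot: [-3.141, 0.001, -2.952]
contact_force: [0.4, -1.0, -0.3]
grip_width: 0.1
finger_force: 0.4
```

```bash
cat > st.py <<'E'
from h import *
o=bot.get_obs();s=bot.capture("scene"); P=bar(s); P=P[(P[:,0]>540)&(P[:,1]>-60)&(P[:,1]<170)]
d=(P[:,:2]-[583,47])@[.982,.188]; l=(P[:,:2]-[583,47])@[-.188,.982]
m=(d<250)&(abs(l)<90)&(abs(l)>15); z=np.percentile(P[m,2],99); k=m&(P[:,2]>z-6)
zc=z-9; print("tool s",(o["tool_pos"][:2]-[583,47])@[.982,.188],"tip z",o["tool_pos"][2]+32,"F",o["contact_force"].round(1),"bar s",np.median(d[k]),"zc",zc,"theta",np.arcsin(min(1,(zc-100)/220))-np.pi/6, o["time"])
E
python3 st.py
```

```text
Traceback (most recent call last):
  File "st.py", line 4, in <module>
    m=(d<250)&(abs(l)<90)&(abs(l)>15); z=np.percentile(P[m,2],99); k=m&(P[:,2]>z-6)
                                         ~~~~~~~~~~~~~^^^^^^^^^^^
IndexError: index -1 is out of bounds for axis 0 with size 0
```

```bash
sed -i 's/P=bar(s)/P=pts(s)/; s/abs(l)>15/(P[:,2]<345)\&(d>-20)\&(l>45)/' st.py; sed -i 's/abs(l)<90/abs(l)<92/' st.py; python3 st.py
```

```text
tool s 4.93580658469737 tip z 220.34778059981716 F [-0.5 -0.5 -0.2] bar s 13.676736331323593 zc 322.0645288336196 theta 1.0471975511965979 11.6
```

```bash
sed -i 's/P\[:,2\]<345/P[:,2]<o["tool_pos"][2]+32+58/' st.py; python3 st.py
```

```text
tool s 4.829369394958608 tip z 220.26116580046795 F [-1.6 -0.4 -0. ] bar s 28.00116643230318 zc 241.4467051599406 theta 0.17473131038927114 11.65
```

θ≈0.17 with a force of about 1.5 N. I'll follow the arc slowly.

>>> apply_moves(
  motion="-0.0037 0 -0.004 0;-0.0038 0 -0.004 0;-0.0039 0 -0.004 0;-0.0039 0 -0.004 0;-0.0039 0 -0.0039 0;-0.0042 0 -0.0037 0;0 0 0 0",
)

```text
time: 12.58
tool_pos: [611.7, 52.4, 212.1]
tcp_rot: [-3.142, 0.001, -2.952]
contact_force: [-0.7, -0.8, -0.2]
grip_width: 0.3
finger_force: 0.4
```

```bash
python3 st.py
```

```text
tool s 29.169347840359862 tip z 244.1006790345688 F [-0.7 -0.8 -0.2] bar s 52.59842443648721 zc 265.90345912537896 theta 0.3306939979645773 12.575
```

>>> apply_moves(
  motion="-0.0042 0 -0.0036 0;-0.0042 0 -0.0035 0;-0.0045 0 -0.0033 0;-0.0045 0 -0.0032 0;-0.0046 0 -0.003 0;-0.0046 0 -0.003 0;-0.0047 0 -0.0028 0;0 0 0 0",
)

```text
time: 13.62
tool_pos: [642.1, 58.2, 234.5]
tcp_rot: [3.142, 0.001, -2.952]
contact_force: [0.6, 0.2, 0.5]
grip_width: 0.5
finger_force: 0.0
```

```bash
python3 st.py
```

```text
tool s 60.13695436774729 tip z 266.4958606932281 F [0.6 0.2 0.5] bar s 86.85096829544389 zc 290.29006989180994 theta 0.5214616481001776 13.625
```

Around the balance point, so I'll keep pushing slowly past it.

>>> apply_moves(
  motion="-0.0048 0 -0.0026 0;-0.0048 0 -0.0026 0;-0.0049 0 -0.0025 0;-0.0049 0 -0.0023 0;-0.005 0 -0.0022 0;-0.005 0 -0.0021 0;-0.005 0 -0.002 0;0 0 0 0",
)

```text
time: 14.68
tool_pos: [675.7, 64.7, 250.7]
tcp_rot: [3.142, 0.0, -2.952]
contact_force: [-0.3, -0.2, 0.1]
grip_width: 0.7
finger_force: 0.0
```

```bash
python3 st.py
```

```text
tool s 94.39727086270324 tip z 282.6951464485901 F [-0.3 -0.2  0.1] bar s 152.1704167361246 zc 315.7065728910044 theta 0.8493117937950619 14.675
```

The guard is moving on to its stop by itself (θ≈0.85), so I'll back off and check.

>>> apply_moves(
  motion="0.02 0 0 0;0.03 0 0 0;0.04 0 0 0;0.04 0 0 0;0.03 0 0 0;0.02 0 0 0;0 0 0 0;0 0 0 0",
)

```text
time: 15.72
tool_pos: [499.3, 30.7, 250.9]
tcp_rot: [-3.141, 0.001, -2.952]
contact_force: [-0.4, -0.6, -0.5]
grip_width: 0.6
finger_force: 0.0
```

```bash
python3 st.py; python3 - <<'E'
from h import *
print(bot.get_obs()["tool_pos"])
s=bot.capture("scene");t=bot.capture("top");cv2.imwrite("pics/end.png",np.hstack([cv2.resize(s["img"][100:370,140:440],(400,360)),cv2.resize(t["img"][80:350,90:440],(400,309)).copy() if 0 else cv2.resize(t["img"][80:350,90:440],(400,360))]))
E
```

```text
tool s -85.29070938100146 tip z 282.9136128352619 F [-0.4 -0.6 -0.5] bar s 174.67016999348914 zc 319.42589411436495 theta 0.9749381853571267 15.725
[499.34289714  30.75243838 250.71343958]
```

View pics/end.png

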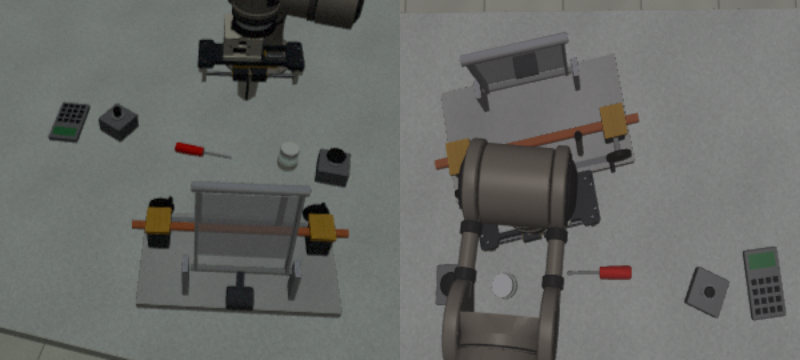

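The guard is upright on its stop, with its bar at (250,188) in the left view. The robot is clear, and the jar, screwdriver and calculator haven't moved. Handing in.

```bash
python3 -c "
from plant import bot
print(bot.close_job())"
```

```text
the job is handed in; nothing more can be done
None
```

I pressed the stop button all the way down and released it, then pushed the guard up past its balance point; it stays raised on its stop with the robot clear, and I handed the job in at about 16 s (the verdict was not shown).

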